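Refit the jog knob and hold it in

ROBOT

A 6-joint arm with a two-finger parallel gripper is mounted at the origin on a cart in front of the work surface, level with it; the furniture and walls round the work are solid. World frame = base frame: x ahead of the robot, y to its left, z up, the work surface at z = 0. Lengths are in m, angles in rad, forces in N, time in s.
With the tool pointing down it reaches from about 0.425 to 0.95 m from the base axis. Payload 3.5 kg.
Tool frame: the origin (TCP) lies at the very end of the fingers, on their centre line; the grasp point (between the pads) lies 19 mm behind it (ctrl.grip_point_offset is the distance from the TCP to the grasp point, in m); z points along the fingers, y is the line along which they close (so a half turn about z gives the same grasp; the last joint's range is limited). The gripper opens to 85 mm and grips with 20 to 120 N. Pads are 22 mm wide; open, the fingers measure 114 mm over their backs; the gripper's body (76 mm by 85 mm) begins 54 mm behind the grasp point. The pads swing forward as they close: fully open they stand 13 mm farther back than shut.
Start: joints at [1.055, 0.286, 1.577, -0, 1.279, -0.15], TCP at [0.241, 0.63, 0.231] pointing down, gripper open.
Joint ranges: [-2.77, 2.77], [-0.9, 2.22], [0.21, 2.48], [-1.53, 4.67], [0.24, 2.81], [-2.84, 2.84]. Speed limits (rad/s): [2.79, 2.79, 3.14, 3.14, 3.14, 3.14].

INTERFACE

Orientations are given as a unit quaternion [x, y, z, w].
In Python, from plant import ctrl gives the robot as it stands. The module is installed in compiled form; this text tells all that it offers.
- The arm moves only by the shell command python3 -m pendant 'ROWS' [OPENING] [FORCE]. ROWS is JSON, a list of rows, each an object of numbers: "dx", "dy", "dz": the shift along the tool's x, y, z in cm; "twist": the turn about the tool's z in degrees. A call has 1 to 10 rows; each row is the pose to reach, as a shift and turn from the pose commanded when the call began, along the tool's axes at that moment; what a row does not reach only later rows make up. A row lasts 1/8 s, in which the tool goes at most 62.5 mm and 10.7 degrees, less where a joint would pass 70% of its speed; a pose out of reach is approached as far as the arm can. A call with a gripper value outside its range is refused whole. OPENING is the opening in per cent of the stroke, from 0 (shut) to 100 (fully open), set as the call begins (- or left out, the last holds). The fingers move at their own pace and stop on an object; FORCE is the grip in N (left out, the last holds). Time passes only in rows, so rows that repeat a pose let the fingers close. It gives the time, the measured TCP pose, the force, the opening and the grip force at its end, in the units of the state.
- ctrl.get_state(): the state, without advancing time (a new reading comes with each control period).
- ctrl.read_camera(name): name is "side" or "top" or "wrist"; returns a dict with "img" (480x640x3 uint8, red, green, blue), "depth" (480x640 float32, m along the optical axis (not along the pixel's ray), 0 where there is no reading), "camera_matrix" (3x3 intrinsics, pixels), "distortion" ([k1, k2, p1, p2, k3] as OpenCV has them; the pictures are not rectified), "xyz" and "rotation" of the camera in the world; the wrist camera has in their place "tool_from_camera" (4x4, takes a point from camera to tool coordinates, whose origin is the TCP and whose axes are the flange's). Camera axes: x right, y up, looking along -z (the intrinsics and any distortion apply to the point x, -y, -z); pixel columns grow to the right and rows downward; lengths in m; the calibration is good to about 2 mm. A picture is of the moment at which its call begins: read the wrist's pose just before it.
- ctrl.sign_off(): hands the job in; it is judged then, once.
The state is a dict: "time": time; "qpos": joint angles; "dq": joint speeds; "joint_efforts": joint torques, N m; "eef_pos": TCP position; "tcp_rot": TCP orientation; "contact_force": force on the tool from outside, world axes, zero at the start; "wrist_torque": the same for the moment, N m; "opening": opening from 0.0 (shut) to 1.0 (fully open); "finger_force": force on a finger pad.
Only numpy, scipy, OpenCV 4.12 (cv2) and the standard library are available. Lean on these libraries where they do the work, as an engineer would, in place of code of your own. Each camera call takes 0.05 s, during which the arm holds its last target. There are 200 camera calls.

TASK

The black pointer knob has come off the grey conveyor control box. Pick it up, turn it so that its pointer faces the same way as the flat of the steel D-shaped spindle, push it fully home onto the spindle, then press it in against the spindle's spring, at least most of the way, and finish while still holding the knob pressed in with the fingers (do not let go). Leave the other things on the bench where they are.

Things in the scene. Friction and masses are not known exactly. Their poses are not given: they have to be found in the camera images.
- knob_center (a point): Centre of the loose black knob, half-way up, 23 mm above its underside; x runs along its grip bar to the white-marked pointer end, z up. It stands upright on the bench on a round skirt (52 mm across, 20 mm high); the grip bar on the skirt is 48 mm long (x), 16 mm wide (y), 26 mm high, for pinching across its width. Whole height 46 mm, about 60 g.
- knob_pointer (a point): The pointer end of the knob's bar (white mark): 24 mm from the knob's axis along its +x, half-way up the knob.
- knob_mouth (a point): Centre of the mouth of the blind D-shaped bore in the knob's underside, on the knob's axis, 23 mm below its centre. The bore is 18 mm deep, radius 9 mm, with its flat on the pointer side (+x), 5 mm from the axis; mouth chamfered by 2.5 mm. It goes on only with the pointer facing as the spindle's flat does, within about 8 degrees.
- spindle_tip (a point): Centre, on the round part's axis, of the top of the upright steel D spindle; moves with it. x points out of the flat (where the knob's pointer must face; a white tick on the brass bush shows it too), z up. Radius 8 mm, flat 4 mm from the axis, tip chamfered by 2 mm, 32 mm above the box's top. With the knob home, the knob's centre lies 5 mm above this point.
- control_box: Fixed grey box with a black top, 150 mm (x) by 130 mm (y), 60 mm high; origin at the centre of its underside. The spindle rises on its middle axis out of a brass bush 40 mm across and 4 mm high. A green lamp and a red cap, at most 10 mm high, stand on the top 65 mm from the spindle.
- spindle_press (a joint): How far the spindle is pressed in, m: 0 out, 0.007 at the stop; it springs back by itself. It takes about 3.6 N to start and 10 N at the stop.
- spindle_turn (a joint): Angle of the spindle relative to the box, rad, anticlockwise from above. Stiff: it stays where it is, a light touch does not turn it. Its setting need not change.
- screwdriver_mid (a point): Red-handled screwdriver, 211 mm long, 28 mm thick, lying on the bench: a bystander; this is a point near its middle.
- tape_roll_red: Roll of red tape, 86 mm across, 24 mm high, lying flat: a bystander. Origin at the centre of its underside.
- the_hand_stamp: Wooden-handled hand stamp, 28 x 50 x 69 mm, standing: a bystander. Origin at the centre of its underside.
Mind the look-alikes: they are no part of the job. What is meant by the part that bears knob_center is not pink, and is the larger of those in its own colour.

How it is judged:
By the outcome, as a careful person would: the job done as asked, in the order asked, and still so for the second after the job is handed in, while the arm keeps its last pose, push and grip.
It also fails if it takes over 45 s, if anything falls off the work surface, if the arm or the gripper's body presses on something with over 40 N, if the wrist force passes 120 N, or if a joint passes its speed limit or range.

## Working session

There is one attempt and no reset: what is moved stays moved. The work goes in short steps, Python scripts to look and compute and a shell command to move; the robot and the scene stay as the last step left them, time stands still between calls to the robot, and variables do not carry over. Pictures are saved under pics/ and viewed, at most 10 in all, crops included, and the job is handed in when it is done.

```bash
mkdir -p pics; cat > h.py <<'E'
import numpy as np, cv2
from scipy.spatial.transform import Rotation as R
from plant import ctrl
def shot(name):
    s=ctrl.get_state(); c=ctrl.read_camera(name)
    if name=="wrist":
        T=np.eye(4);T[:3,:3]=R.from_quat(s["tcp_rot"]).as_matrix();T[:3,3]=s["eef_pos"]
        M=T@np.array(c["tool_from_camera"])
    else:
        M=np.eye(4);r=np.array(c["rotation"]);M[:3,:3]=r if r.shape==(3,3) else R.from_quat(r).as_matrix();M[:3,3]=c["xyz"]
    c["M"]=M; return c
def ray(c,u,v):
    p=cv2.undistortPoints(np.array([[[u,v]]],float),np.array(c["camera_matrix"]),np.array(c["distortion"])).ravel()
    return np.array([p[0],-p[1],-1.])
def at_depth(c,u,v):
    d=np.median([x for x in c["depth"][int(v)-1:int(v)+2,int(u)-1:int(u)+2].ravel() if x>0] or [0])
    return c["M"][:3,:3]@(ray(c,u,v)*d)+c["M"][:3,3]
def at_z(c,u,v,z):
    d=c["M"][:3,:3]@ray(c,u,v);o=c["M"][:3,3]
    return o+d*(z-o[2])/d[2]
def save(c,n): cv2.imwrite("pics/"+n,cv2.cvtColor(c["img"],cv2.COLOR_RGB2BGR))
E
python3 - <<'E'
from h import *
import pickle
for n in("top","side"):
    c=shot(n);save(c,n+"1.png");pickle.dump(c,open(n+".pkl","wb"));print(n,c["M"].round(3).tolist())
print(ctrl.get_state())
E
```

```text
top [[-0.078, 0.977, -0.199, 0.423], [-0.997, -0.078, 0.012, -0.017], [-0.004, 0.199, 0.98, 0.989], [0.0, 0.0, 0.0, 1.0]]
side [[1.0, 0.022, -0.011, 0.586], [-0.02, 0.456, -0.89, -1.011], [-0.014, 0.89, 0.456, 0.598], [0.0, 0.0, 0.0, 1.0]]
{'time': 0.1, 'qpos': array([ 1.05501118e+00,  2.87114806e-01,  1.57809025e+00,  1.10483948e-05,
        1.27860260e+00, -1.50008686e-01]), 'dq': array([ 1.01626491e-03,  1.78376203e-05, -5.20339587e-03, -8.52913813e-04,
       -3.87373621e-03,  5.92397401e-04]), 'joint_efforts': array([ 4.19616872e-04, -4.07291937e+01, -2.93701869e+01, -1.61494445e-04,
        3.35221841e-03, -5.87516041e-06]), 'eef_pos': array([0.24109671, 0.62981084, 0.23002805]), 'tcp_rot': array([ 1.81871850e-01,  9.83321618e-01, -1.04497091e-03, -3.66909727e-04]), 'contact_force': array([ 3.85684760e-01, -5.62471624e-01, -3.08369314e-04]), 'wrist_torque': array([ 0.04624307,  0.00337672, -0.04037889]), 'finger_force': 0.0, 'opening': 1.0021557319764698}
```

View pics/top1.png

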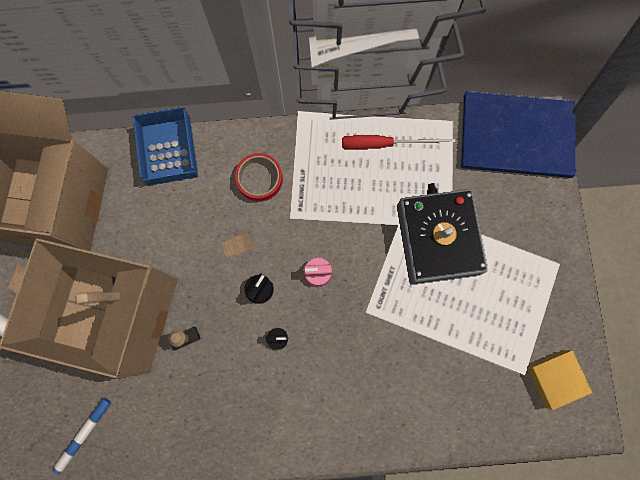

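View pics/side1.png

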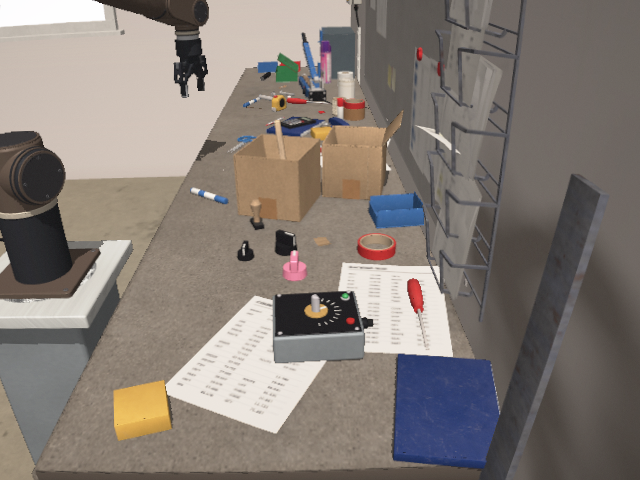

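Three knobs show in the top view: large black (259,289), small black (277,339) and pink (318,271). The large black one fits: it is not pink and is the larger of the black pair. The spindle is at about (445,233). I'll confirm with one enlarged crop that also shows the spindle.

```bash
python3 - <<'E'
from h import *
import pickle
c=pickle.load(open("top.pkl","rb"))
im=cv2.cvtColor(c["img"],cv2.COLOR_RGB2BGR)
a=cv2.resize(im[260:360,230:340],None,fx=3.6,fy=3.6,interpolation=cv2.INTER_CUBIC)
b=cv2.resize(im[185:285,395:495],None,fx=3.6,fy=3.6,interpolation=cv2.INTER_CUBIC)
cv2.imwrite("pics/crop1.png",np.hstack([a,b]))
for n,u,v in(("big",259,287),("small",277,339),("pink",318,271),("spindle",445,231)):
    print(n,at_depth(c,u,v).round(3),at_z(c,u,v,.02 if n!="spindle" else .092).round(3))
E
```

```text
big [0.525 0.08  0.047] [0.528 0.083 0.02 ]
small [0.436 0.056 0.035] [0.436 0.057 0.02 ]
pink [ 0.545 -0.023  0.046] [ 0.548 -0.023  0.02 ]
spindle [ 0.589 -0.238  0.09 ] [ 0.589 -0.238  0.092]
```

View pics/crop1.png

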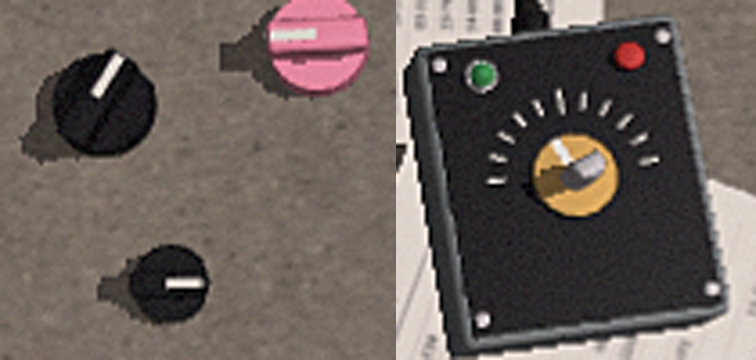

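Confirmed: the large black knob (crop left, white mark (96,97)→(121,57)) is 47 mm high and lies right. On the bush, the white tick at (560,152) points up-left of the bush centre (575,175).

```bash
cat >> h.py <<'E'
def togo(x,y,z,yaw=None):
    "shift in cm (tool axes) and twist in deg to reach TCP x,y,z with tool x-axis at world yaw (mod 180)"
    s=ctrl.get_state();r=R.from_quat(s["tcp_rot"]).as_matrix()
    d=r.T@(np.array([x,y,z])-s["eef_pos"])*100
    cur=np.degrees(np.arctan2(r[1,0],r[0,0]))
    t=None if yaw is None else [-( (yaw-cur+180)%360-180),-((yaw-cur)%360-180)]
    return d.round(2),"yaw",round(cur,1),"twist opts",t,"q6",s["qpos"][5].round(2)
E
python3 - <<'E'
from h import *
import pickle
c=pickle.load(open("top.pkl","rb"))
f=lambda p,ox,oy:(p[0]/3.6+ox,p[1]/3.6+oy)
ang=lambda a,b:np.degrees(np.arctan2(*(b-a)[[1,0]]))
a=at_z(c,*f((96,97),230,260),.046);b=at_z(c,*f((121,57),230,260),.046)
print("knob",a,b,ang(a,b))
bar0=at_z(c,*f((90,138),230,260),.046);print("bar",bar0,ang(bar0,b),(bar0+b)/2)
m=at_z(c,*f((575-396,175),395,185),.064);t=at_z(c,*f((560-396,152),395,185),.064)
print("bush",m,t,ang(m,t))
# max height along the path corridor
P=np.array([[*at_depth(c,u,v)] for u in range(2,638,3) for v in range(2,478,3) if c["depth"][v,u]>0])
A=np.array([.241,.63]);B=np.array([.525,.08]);L=np.linalg.norm(B-A);n=(B-A)/L
s=(P[:,:2]-A)@n;d=abs((P[:,:2]-A)@[n[1],-n[0]])
k=(s>0)&(s<L)&(d<.1);print("max z",P[k,2].max(),P[k][P[k,2].argmax()])
print(togo(.525,.081,.2,ang(a,b)))
print(np.array(ctrl.read_camera("wrist")["tool_from_camera"]).round(3))
E
```

```text
knob [0.52568186 0.08412467 0.046     ] [0.54380201 0.07114704 0.046     ] -35.61017824401266
bar [0.50652317 0.08806008 0.046     ] -24.403322313690378 [0.52516259 0.07960356 0.046     ]
bush [ 0.58935206 -0.24342316  0.064     ] [ 0.60100265 -0.23767697  0.064     ] 26.253031239009818
max z 0.24586451855468894 [0.5105173  0.30576044 0.24586452]
(array([-46.14, -41.09,   3.08]), 'yaw', np.float64(159.0), 'twist opts', [np.float64(-165.34747378125144), np.float64(14.652526218748562)], 'q6', np.float64(-0.15))
[[ 0.     0.954  0.301  0.077]
 [ 1.    -0.001  0.    -0.   ]
 [ 0.001  0.301 -0.954 -0.142]
 [ 0.     0.     0.     1.   ]]
```

```bash
python3 -m pendant '[{"dz":-6},{"dx":-5,"dy":-4,"dz":-7.5},{"dx":-9,"dy":-8,"dz":-7.5},{"dx":-13.5,"dy":-12,"dz":-7.5},{"dx":-18,"dy":-16,"dz":-7.5},{"dx":-22.5,"dy":-20,"dz":-7.5},{"dx":-27,"dy":-24,"dz":-7.5},{"dx":-31.5,"dy":-28,"dz":-7.5},{"dx":-36,"dy":-32,"dz":-7.5,"twist":5},{"dx":-40,"dy":-36,"dz":-7.5,"twist":10}]' 100 60
python3 - <<'E'
from h import *
print(togo(.525,.08,.18,-30))
E
```

```text
(array([-46.18, -41.19,   5.09]), 'yaw', np.float64(159.0), 'twist opts', [np.float64(-170.9573723221792), np.float64(9.042627677820803)], 'q6', np.float64(-0.15))$[0]: bad value
```

```bash
python3 -m pendant '[{"dx":0,"dy":0,"dz":-6,"twist":0},{"dx":-5,"dy":-4,"dz":-7.5,"twist":0},{"dx":-9,"dy":-8,"dz":-7.5,"twist":0},{"dx":-13.5,"dy":-12,"dz":-7.5,"twist":0},{"dx":-18,"dy":-16,"dz":-7.5,"twist":0},{"dx":-22.5,"dy":-20,"dz":-7.5,"twist":0},{"dx":-27,"dy":-24,"dz":-7.5,"twist":0},{"dx":-31.5,"dy":-28,"dz":-7.5,"twist":0},{"dx":-36,"dy":-32,"dz":-7.5,"twist":5},{"dx":-40,"dy":-36,"dz":-7.5,"twist":10}]' 100 60
python3 - <<'E'
from h import *
print(togo(.525,.08,.18,-30))
E
```

```text
time: 1.4
eef_pos: [0.4866, 0.1491, 0.3061]
tcp_rot: [0.268, 0.963, 0.0, -0.0]
contact_force: [1.3, -0.4, 0.7]
opening: 1.001
finger_force: 0.0
(array([-6.86, -3.93, 12.61]), 'yaw', np.float64(148.9), 'twist opts', [np.float64(178.85609589811293), np.float64(-1.143904101887074)], 'q6', np.float64(-0.93))
```

```bash
python3 -m pendant '[{"dx":-3.5,"dy":-2,"dz":4,"twist":0},{"dx":-7,"dy":-4,"dz":8,"twist":0},{"dx":-7,"dy":-4,"dz":12.5,"twist":0},{"dx":-7,"dy":-4,"dz":12.5,"twist":0},{"dx":-7,"dy":-4,"dz":12.5,"twist":0}]'
python3 - <<'E'
from h import *
import pickle
c=shot("wrist");save(c,"w1.png");pickle.dump(c,open("w1.pkl","wb"))
E
```

```text
time: 2.02
eef_pos: [0.5264, 0.0811, 0.1829]
tcp_rot: [0.267, 0.964, 0.0, 0.001]
contact_force: [-0.0, 0.9, -0.1]
opening: 0.996
finger_force: 0.0
```

View pics/w1.png

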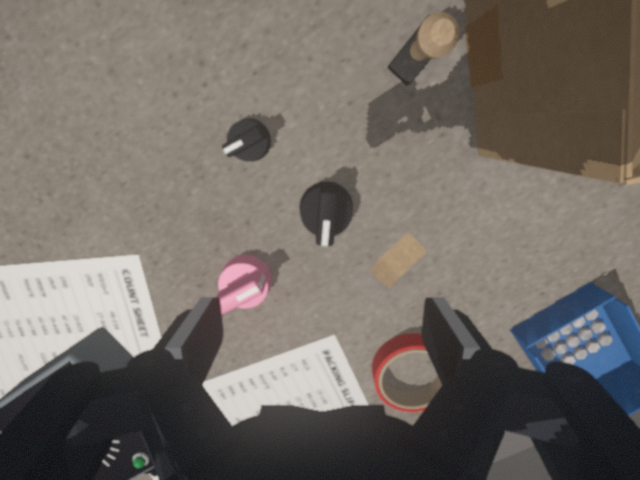

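The wrist view shows the large knob at (327,212). Its bar runs from about (329,192) to the white end at (325,245), nearly along the tool's x. The small black knob is at (248,140) and the pink one at (243,283).

```bash
python3 - <<'E'
from h import *
import pickle
c=pickle.load(open("w1.pkl","rb"))
g=c["img"].astype(int)
sub=g[170:260,290:365]
m=sub.min(2)>150; n,l,st,ce=cv2.connectedComponentsWithStats(m.astype(np.uint8));i=1+st[1:,4].argmax()
yy,xx=np.where(l==i);yy+=170;xx+=290
P=np.array([at_z(c,u,v,.046) for u,v in zip(xx,yy)])
q=P[:,:2]-P[:,:2].mean(0);w=np.linalg.svd(q)[2][0]
print("mark n",len(P),"center",P.mean(0),"ang",np.degrees(np.arctan2(w[1],w[0]))%180,"extent",np.ptp(q@w))
# depth-based: top of bar points
D=np.array([at_depth(c,u,v) for u in range(295,360) for v in range(175,255)])
k=(D[:,2]>.038);T=D[k];q=T[:,:2]-T[:,:2].mean(0);w=np.linalg.svd(q)[2][0]
print("bar n",len(T),"center",T.mean(0),"ang",np.degrees(np.arctan2(w[1],w[0]))%180,"ext",np.ptp(q@w),np.ptp(q@[-w[1],w[0]]))
mid=T[:,:2].mean(0)+w*((q@w).max()+(q@w).min())/2
print("mid",mid,togo(*mid,.015,np.degrees(np.arctan2(w[1],w[0]))))
E
```

```text
mark n 173 center [0.53576619 0.07823926 0.046     ] ang 144.1348638428247 extent 0.02320556482056117
bar n 1048 center [0.52429262 0.08573101 0.04527931] ang 144.36206042088583 ext 0.04849072546612328 0.0159962721482333
mid [0.52562342 0.08477691] (array([ 0.35,  0.21, 16.88]), 'yaw', np.float64(149.1), 'twist opts', [np.float64(4.726878509969396), np.float64(-175.27312149003058)], 'q6', np.float64(-1.07))
```

```bash
python3 -m pendant '[{"dx":0.3,"dy":0.2,"dz":5,"twist":4.7},{"dx":0.3,"dy":0.2,"dz":10,"twist":4.7},{"dx":0.3,"dy":0.2,"dz":13,"twist":4.7},{"dx":0.3,"dy":0.2,"dz":13,"twist":4.7},{"dx":0.3,"dy":0.2,"dz":13,"twist":4.7}]'
python3 - <<'E'
from h import *
print(togo(.5256,.0848,.023,-35.6))
E
```

```text
time: 2.7
eef_pos: [0.5263, 0.0843, 0.0542]
tcp_rot: [0.306, 0.952, 0.001, 0.002]
contact_force: [-0.3, 0.2, -0.5]
opening: 1.001
finger_force: 0.0
(array([ 0.1 , -0.01,  3.12]), 'yaw', np.float64(144.4), 'twist opts', [np.float64(179.9767786121607), np.float64(-0.023221387839299723)], 'q6', np.float64(-0.98))
```

```bash
python3 -m pendant '[{"dx":0.1,"dy":0,"dz":2,"twist":0},{"dx":0.1,"dy":0,"dz":3.1,"twist":0},{"dx":0.1,"dy":0,"dz":3.1,"twist":0},{"dx":0.1,"dy":0,"dz":3.1,"twist":0}]'
python3 -m pendant '[{"dx":0,"dy":0,"dz":0,"twist":0},{"dx":0,"dy":0,"dz":0,"twist":0},{"dx":0,"dy":0,"dz":0,"twist":0},{"dx":0,"dy":0,"dz":0,"twist":0},{"dx":0,"dy":0,"dz":0,"twist":0},{"dx":0,"dy":0,"dz":0,"twist":0}]' 0 60
```

```text
time: 3.2
eef_pos: [0.5241, 0.0846, 0.0214]
tcp_rot: [0.306, 0.952, 0.0, 0.001]
contact_force: [0.4, -0.4, -0.1]
opening: 0.999
finger_force: 0.0
time: 3.95
eef_pos: [0.5236, 0.0846, 0.0206]
tcp_rot: [0.306, 0.952, 0.0, 0.0]
contact_force: [0.6, -0.5, 1.5]
opening: 0.171
finger_force: 60.5
```

```bash
python3 -m pendant '[{"dx":0,"dy":0,"dz":-3,"twist":0},{"dx":0,"dy":0,"dz":-8,"twist":0},{"dx":0,"dy":0,"dz":-14,"twist":0},{"dx":0,"dy":0,"dz":-18,"twist":0},{"dx":0,"dy":0,"dz":-18,"twist":0}]'
python3 - <<'E'
from h import *
print(togo(.643,-.217,.2,26))
E
```

```text
time: 4.58
eef_pos: [0.5255, 0.0846, 0.2045]
tcp_rot: [0.306, 0.952, 0.001, 0.004]
contact_force: [0.9, 0.9, -0.3]
opening: 0.177
finger_force: 60.2
(array([-27.13, -17.66,   0.56]), 'yaw', np.float64(144.3), 'twist opts', [np.float64(118.34396933878318), np.float64(-61.65603066121682)], 'q6', np.float64(-0.98))
```

```bash
python3 -m pendant '[{"dx":-4,"dy":-2.6,"dz":0,"twist":-8},{"dx":-8,"dy":-5.2,"dz":0,"twist":-16},{"dx":-12,"dy":-7.8,"dz":0,"twist":-25},{"dx":-16,"dy":-10.4,"dz":0,"twist":-34},{"dx":-20,"dy":-13,"dz":0,"twist":-43},{"dx":-24,"dy":-15.6,"dz":0,"twist":-52},{"dx":-27,"dy":-17.6,"dz":0,"twist":-61.5},{"dx":-27,"dy":-17.6,"dz":0,"twist":-61.5},{"dx":-27,"dy":-17.6,"dz":0,"twist":-61.5}]'
python3 - <<'E'
from h import *
import pickle
c=shot("wrist");save(c,"w2.png");pickle.dump(c,open("w2.pkl","wb"));print(ctrl.get_state()["qpos"])
E
```

```text
time: 5.7
eef_pos: [0.639, -0.2149, 0.1979]
tcp_rot: [-0.223, 0.975, 0.001, -0.002]
contact_force: [0.5, 0.5, -1.1]
opening: 0.172
finger_force: 60.2
[-4.74174087e-01  3.12122802e-01  1.60563856e+00  3.35905741e-04
  1.22709680e+00 -2.49580663e+00]
```

View pics/w2.png

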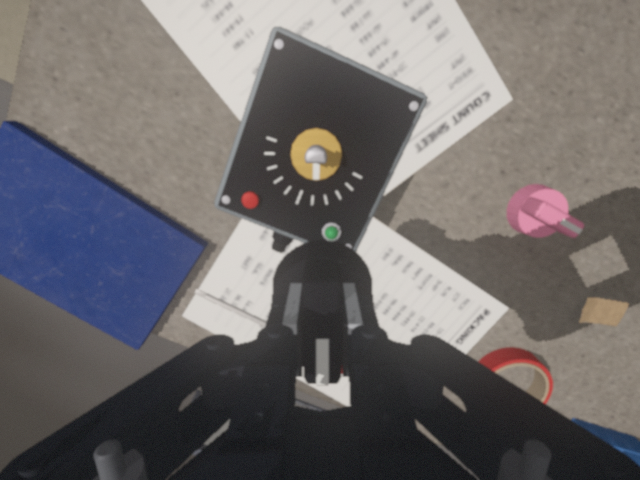

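The wrist view shows the bush at (316,154) and the spindle tip at about (316,152). The tick at (316,172) points nearly at the tool. The held knob's mark is at (321,360), straight along the tool's x.

```bash
python3 - <<'E'
from h import *
import pickle
c=pickle.load(open("w2.pkl","rb"))
hsv=cv2.cvtColor(c["img"],cv2.COLOR_RGB2HSV)
U,V=np.meshgrid(range(280,355),range(115,195))
m=((hsv[...,0]>12)&(hsv[...,0]<30)&(hsv[...,1]>110)&(hsv[...,2]>80)).astype(np.uint8);mm=np.zeros_like(m);mm[115:195,280:355]=m[115:195,280:355]
pts=np.argwhere(mm)[:,::-1].astype(np.int32)
hull=cv2.convexHull(pts);el=cv2.fitEllipse(hull);print("bush ellipse",el)
H=np.array([at_z(c,*p[0],.064) for p in hull.astype(float)])
ctr,rad=cv2.minEnclosingCircle(H[:,:2].astype(np.float32));b=at_z(c,*el[0],.064)
print("bush",b,ctr,rad)
# spindle top
D=np.array([[*at_depth(c,u,v),u,v] for u in range(295,340) for v in range(130,180)])
T=D[(D[:,2]>.086)&(D[:,2]<.1)];print("tip n",len(T),T.mean(0),T[:,:2].min(0),T[:,:2].max(0),"box z",np.median(D[(D[:,2]<.07),2]))
# tick: white low-saturation on bush, z<.075
W=np.array([[u,v] for u in range(295,340) for v in range(150,182) if hsv[v,u,1]<60 and hsv[v,u,2]>190])
W=np.array([p for p in W if at_depth(c,*p)[2]<.07]);print("tick n",len(W),W.mean(0))
P=np.array([at_z(c,*p.astype(float),.064) for p in W]);d=P.mean(0)-b
print("tick dir",np.degrees(np.arctan2(d[1],d[0])),np.linalg.norm(d))
q=P[:,:2]-P[:,:2].mean(0);w=np.linalg.svd(q)[2][0];print("tick axis",np.degrees(np.arctan2(w[1],w[0]))%180)
# knob in tool frame
tc=np.linalg.inv(c["M"])
T4=np.array(ctrl.read_camera("wrist")["tool_from_camera"])
K=np.array([[u,v] for u in range(305,338) for v in range(325,395) if hsv[v,u,1]<60 and hsv[v,u,2]>150])
def tool(u,v): 
    w=at_depth(c,u,v);return (T4@tc@np.r_[w,1])[:3]
k=np.array([tool(*p) for p in K]);print("mark tool",len(k),K.mean(0),K.min(0),K.max(0),np.median(k,0),k.min(0),k.max(0))
for u,v in((322,260),(322,290),(322,325),(322,350),(322,375),(322,381)):print(u,v,tool(u,v).round(4))
big=im=cv2.resize(cv2.cvtColor(c["img"],cv2.COLOR_RGB2BGR)[115:195,270:365],None,fx=5,fy=5,interpolation=cv2.INTER_CUBIC)
b2=cv2.resize(cv2.cvtColor(c["img"],cv2.COLOR_RGB2BGR)[240:400,265:380],None,fx=2.5,fy=2.5);cv2.imwrite("pics/c2.png",np.hstack([big,b2]))
E
```

```text
bush ellipse ((315.789306640625, 153.7527618408203), (51.75537872314453, 52.54563903808594), 175.33261108398438)
bush [ 0.5893556  -0.24359972  0.064     ] (0.5898140072822571, -0.24341997504234314) 0.020568421110510826
tip n 309 [ 5.88204388e-01 -2.44129702e-01  9.11156910e-02  3.15268608e+02
  1.54728155e+02] [ 0.58180606 -0.25089186] [ 0.59546457 -0.23591827] box z 0.06358040676927534
tick n 102 [315.92156863 171.06862745]
tick dir 25.94211231278185 0.013443855157405423
tick axis 26.00229663732871
mark tool 330 [323.8030303  385.77575758] [305 373] [337 394] [-0.21987919  0.00083281  0.19711554] [-0.23181433 -0.0201671  -0.02621011] [-0.01799646  0.01831555  0.19804025]
322 260 [ 0.0222  0.0002 -0.0034]
322 290 [ 0.0187  0.0002 -0.0249]
322 325 [ 0.0037  0.0002 -0.0251]
322 350 [-0.0073  0.0002 -0.0256]
322 375 [-0.0192  0.0002 -0.0258]
322 381 [-0.0226  0.0002 -0.0253]
```

View pics/c2.png

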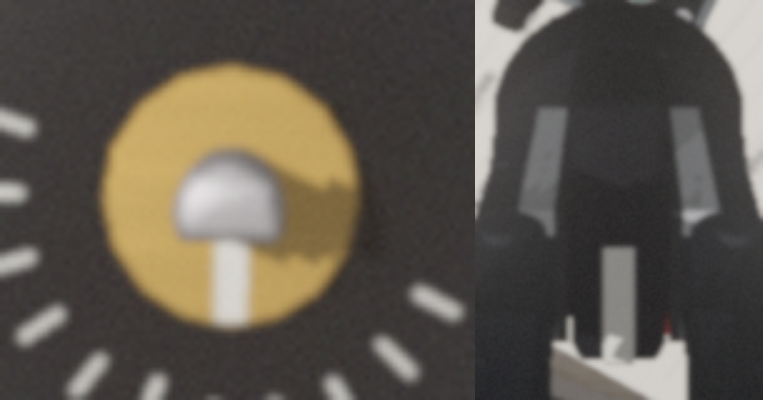

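```bash
python3 - <<'E'
from h import *
import pickle
c=pickle.load(open("w2.pkl","rb"))
T4=np.array(c["tool_from_camera"]);tc=np.linalg.inv(c["M"])
for u in(316,322,326):
    X=np.array([(T4@tc@np.r_[at_depth(c,u,v),1])[:3] for v in range(240,395)])
    k=X[abs(X[:,2]+.0255)<.003];s=X[abs(X[:,2]+.0)<.006]
    print(u,"bar x",k[:,0].min(),k[:,0].max(),"z",np.median(k[:,2]),"skirt far x",s[:,0].max() if len(s) else None)
for v in (300,350):
    X=np.array([(T4@tc@np.r_[at_depth(c,u,v),1])[:3] for u in range(295,350)]);k=X[abs(X[:,2]+.0255)<.003];print(v,"bar y",k[:,1].min(),k[:,1].max())
print(ctrl.get_state()["eef_pos"])
print(togo(.5896,-.2435,.14,26))
E
```

```text
316 bar x -0.02480772114698182 0.021885941927265784 z -0.025149671857589984 skirt far x 0.022539154105593262
322 bar x -0.024254957478344497 0.02178932561692659 z -0.02527266954806401 skirt far x 0.02257520236997501
326 bar x -0.024788369308633595 0.021693672979198886 z -0.025168464229329057 skirt far x 0.02250332016481127
300 bar y -0.007114748292353812 0.007931855502980756
350 bar y -0.007016394556719374 0.007444077126901261
[ 0.63939793 -0.21437623  0.19914244]
(array([ 5.74, -0.46,  5.92]), 'yaw', np.float64(-154.1), 'twist opts', [np.float64(179.86079210739376), np.float64(-0.1392078926062652)], 'q6', np.float64(-2.5))
```

```bash
python3 -m pendant '[{"dx":3,"dy":-0.2,"dz":0,"twist":0},{"dx":5.9,"dy":-0.5,"dz":2,"twist":0},{"dx":5.9,"dy":-0.5,"dz":6,"twist":0},{"dx":5.9,"dy":-0.5,"dz":6,"twist":0},{"dx":5.9,"dy":-0.5,"dz":6,"twist":0}]' 0 90
python3 - <<'E'
from h import *
print(togo(.5896+.0015*np.cos(np.radians(26+180))*-1*-1,-.2435+.0015*np.sin(np.radians(206)),.117,26))
c=shot("side");cv2.imwrite("pics/s2.png",cv2.resize(cv2.cvtColor(c["img"],cv2.COLOR_RGB2BGR)[200:380,220:420],None,fx=3,fy=3))
E
```

```text
time: 6.42
eef_pos: [0.5899, -0.2455, 0.1416]
tcp_rot: [-0.224, 0.975, -0.0, 0.001]
contact_force: [-0.2, -0.9, 0.5]
opening: 0.164
finger_force: 91.3
(array([0.09, 0.19, 2.46]), 'yaw', np.float64(-154.1), 'twist opts', [np.float64(179.89463983676245), np.float64(-0.10536016323754893)], 'q6', np.float64(-2.58))
```

View pics/s2.png

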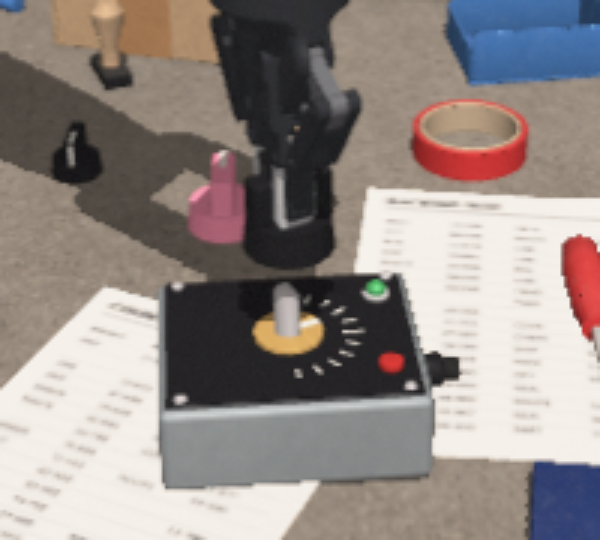

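The side view shows the knob upright above the spindle: knob bottom at crop (290,250), spindle at (287,310). Next I come down to just above contact.

```bash
python3 -m pendant '[{"dx":0.1,"dy":0.1,"dz":1,"twist":0},{"dx":0.1,"dy":0.1,"dz":2.4,"twist":0},{"dx":0.1,"dy":0.1,"dz":2.4,"twist":0},{"dx":0.1,"dy":0.1,"dz":2.4,"twist":0}]'
python3 - <<'E'
from h import *
for i in range(6):
    ctrl.read_camera("side")
    print(togo(.5882,-.2442,.117,26)[0],end=' ')
print(togo(.5882,-.2442,.117,26))
E
```

```text
time: 6.98
eef_pos: [0.5877, -0.2455, 0.116]
tcp_rot: [-0.224, 0.975, 0.0, -0.0]
contact_force: [-0.1, -0.2, -0.1]
opening: 0.169
finger_force: 91.3
[-0.09  0.12 -0.06] [-0.08  0.13 -0.03] [-0.08  0.14 -0.02] [-0.08  0.13 -0.02] [-0.08  0.13 -0.02] [-0.08  0.12 -0.03] (array([-0.08,  0.12, -0.03]), 'yaw', np.float64(-154.2), 'twist opts', [np.float64(179.83965724783752), np.float64(-0.16034275216244964)], 'q6', np.float64(-2.58))
```

```bash
python3 -m pendant '[{"dx":-0.1,"dy":0.1,"dz":0,"twist":0},{"dx":-0.1,"dy":0.1,"dz":0.4,"twist":0},{"dx":-0.1,"dy":0.1,"dz":0.8,"twist":0},{"dx":-0.1,"dy":0.1,"dz":1.2,"twist":0},{"dx":-0.1,"dy":0.1,"dz":1.2,"twist":0}]'
```

```text
time: 7.9
eef_pos: [0.5879, -0.244, 0.1035]
tcp_rot: [-0.224, 0.975, 0.0, -0.0]
contact_force: [0.7, 0.2, -0.8]
opening: 0.171
finger_force: 91.3
```

```bash
python3 -m pendant '[{"dx":0,"dy":0,"dz":0.4,"twist":0},{"dx":0,"dy":0,"dz":0.8,"twist":0},{"dx":0,"dy":0,"dz":1.1,"twist":0},{"dx":0,"dy":0,"dz":1.1,"twist":0}]'; python3 -m pendant '[{"dx":0,"dy":0,"dz":0.3,"twist":0},{"dx":0,"dy":0,"dz":0.3,"twist":0},{"dx":0,"dy":0,"dz":0.3,"twist":0}]'
```

```text
time: 8.4
eef_pos: [0.5883, -0.2442, 0.0938]
tcp_rot: [-0.224, 0.975, 0.0, -0.0]
contact_force: [-1.4, 0.8, 3.0]
opening: 0.171
finger_force: 91.9
time: 8.78
eef_pos: [0.5886, -0.2444, 0.0912]
tcp_rot: [-0.224, 0.975, -0.0, 0.0]
contact_force: [-2.1, 1.2, 5.4]
opening: 0.169
finger_force: 92.2
```

```bash
python3 -m pendant '[{"dx":0,"dy":0,"dz":0.3,"twist":0},{"dx":0,"dy":0,"dz":0.5,"twist":0},{"dx":0,"dy":0,"dz":0.5,"twist":0},{"dx":0,"dy":0,"dz":0.5,"twist":0}]'; python3 -m pendant '[{"dx":0,"dy":0,"dz":0.1,"twist":0},{"dx":0,"dy":0,"dz":0.1,"twist":0},{"dx":0,"dy":0,"dz":0.1,"twist":0}]'
```

```text
time: 9.28
eef_pos: [0.5888, -0.2445, 0.0875]
tcp_rot: [-0.224, 0.975, -0.0, 0.0]
contact_force: [-4.0, 1.4, 10.4]
opening: 0.166
finger_force: 93.3
time: 9.65
eef_pos: [0.5888, -0.2445, 0.0874]
tcp_rot: [-0.224, 0.975, -0.0, 0.0]
contact_force: [-5.0, 2.9, 13.9]
opening: 0.165
finger_force: 93.8
```

```bash
python3 - <<'E'
from h import *
c=shot("side");cv2.imwrite("pics/s3.png",cv2.resize(cv2.cvtColor(c["img"],cv2.COLOR_RGB2BGR)[200:380,220:420],None,fx=3,fy=3))
w=shot("wrist");T4=np.array(w["tool_from_camera"]);tc=np.linalg.inv(w["M"])
print([(at_depth(w,322,v)[2].round(4),(T4@tc@np.r_[at_depth(w,322,v),1])[:3].round(4)) for v in(300,325,350)])
print(ctrl.get_state()["contact_force"],ctrl.get_state()["eef_pos"])
E
```

```text
[(np.float64(0.1127), array([ 0.0146,  0.0002, -0.0252])), (np.float64(0.1125), array([ 0.0037,  0.0002, -0.025 ])), (np.float64(0.1129), array([-0.0074,  0.0002, -0.0255]))]
[-5.16731961  2.98595973 12.96822861] [ 0.58885362 -0.24453424  0.08744798]
```

View pics/s3.png

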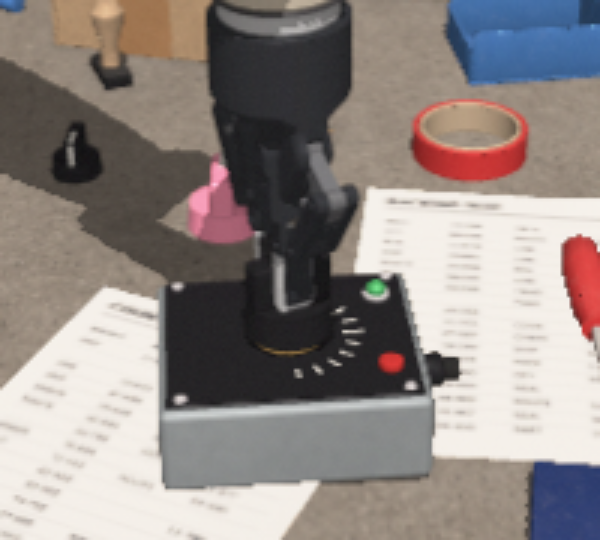

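The knob sits over the bush at crop (288,345). Its top is at 0.1127 m, against 0.113 m expected when it is home and fully pressed. It has not slipped in the fingers.

```bash
python3 -c "from plant import ctrl; print(ctrl.sign_off())"
```

```text
the job is handed in; nothing more can be done
None
```

The large black knob is on the spindle with its pointer facing the flat, pushed fully home and pressed in to the stop (about 13 N), still held by the fingers; the job was handed in at about 10 s.

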